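# Gauge a fan handle's tang in the hole plate

### The arm

A 7-joint arm with a two-finger parallel gripper is mounted at the origin on the work surface. World frame = base frame: x ahead of the robot, y to its left, z up, the work surface at z = 0. Lengths are in m, angles in rad, forces in N, time in s.
With the tool pointing down it reaches from about 0.425 to 0.925 m from the base axis. Payload 6.8 kg.
Tool frame: the origin (TCP) lies on the front face of the gripper's body, between the roots of the fingers; the fingertips stand 73 mm ahead of it and the grasp point (between the pads) lies 54 mm ahead of it; z points along the fingers, y is the direction in which the jaws open and shut (so a half turn about z gives the same grasp; the last joint's range is limited). The gripper opens to 85 mm and grips with 20 to 120 N. Pads are 22 mm wide; open, the fingers measure 114 mm over their backs; the gripper's body (76 mm by 85 mm) begins 54 mm behind the grasp point. The pads swing forward as they close: fully open they stand 13 mm farther back than shut.
Start: joints at [-1.233, 0.477, 0.022, 1.555, -0.011, 1.109, -0.083], TCP at [0.291, 0.609, 0.304] pointing down, gripper open.
Joint ranges: [-2.96, 2.96], [-0.34, 2.1], [-1.41, 1.46], [0.24, 2.44], [-1.37, 4.51], [0.17, 1.92], [-2.96, 2.96]. Speed limits (rad/s): [2.39, 2.39, 3.14, 3.14, 3.14, 3.14, 3.14].

### API

Orientations are given as a rotation vector (axis times angle).
In Python, from bench import * gives the robot as it stands.
- The arm moves only by the tool jog_arm, never from a script. Its argument "plan" is a list of rows, each a list of 2 entries, a list of its own where there are three numbers: the shift along the world's x, y, z in cm, then the turn about the world's z in rad. In form: [[[tx, ty, tz], twist], ...]. A call has 1 to 12 rows; each row shifts and turns the commanded pose from where the row before left it; what a row does not reach is not made up. A row lasts 1/10 s, in which the tool goes at most 50 mm and 8.59 degrees, less where a joint would pass 70% of its speed; a pose out of reach is approached as far as the arm can. A call is refused whole if a number of a shift passes 5 or a number of a turn 0.15, either way. A call with a gripper value outside its range is refused whole. "hand" is the finger opening in cm, from 0 to 8.54, set as the call begins (left out, the last holds). The fingers move at their own pace and stop on an object; "grip_force" is the grip in N (left out, the last holds). Time passes only in rows, so rows that do not move let the fingers close. It gives the time, the measured TCP pose, the force and the opening at its end, in the units of the state.
- get_obs(): the state, without advancing time (a new reading comes with each control period).
- grab_frame(name): name is "side" or "top"; returns the picture (384x512x3 uint8, red, green, blue); there is no depth.
- get_calibration(name): a dict with "intrinsics" (3x3 intrinsics, pixels), "xyz" and "orientation" of the camera in the world. Camera axes: x right, y down, z forward; pixel columns grow to the right and rows downward; lengths in m; the calibration is good to about 2 mm. A picture is of the moment at which its call begins. get_calibration takes no time and is no camera call.
- hand_in(): hands the job in, once; it reports no verdict.
The state is a dict: "clock": time; "joints": joint angles; "qvel": joint speeds; "tau": joint torques, N m; "tcp_pos": TCP position; "orientation": TCP orientation; "contact_force": force on the tool from outside, world axes, zero at the start; "moment": the same for the moment, N m; "grip_width": finger opening in m.
Only numpy, scipy, OpenCV 4.12 (cv2) and the standard library are available. Lean on these libraries where they do the work, as an engineer would, in place of code of your own. Each camera call takes 0.05 s, during which the arm holds its last target. There are 200 camera calls.

### The job

Take the wooden fan handle that stands by itself in the single-socket block and find, by feel and never forcing it, the smallest hole of the steel gauge plate that its tang passes through cleanly. Leave the handle standing upright in that hole, the tang fully home and the shoulder above it resting on the plate, and let go. Leave the two handles in the double block and everything else on the table where they are.

Things in the scene. Friction and masses are not known exactly. Their poses are not given: they have to be found in the camera images.
- gauge: Steel plate 60 x 180 x 12 mm on two end feet, open below, fixed. Origin on the table under its centre; y along the holes, smallest to largest; top 60 mm up. A tang too thick for a hole stops with its foot under 3 mm deep; over 30 N then splits it. One that fits, centred to 1 mm, slides down until its shoulder stops on the plate; in a wider hole the shoulder goes in too, down to the collar.
- hole1 (a point): Hole 1 of the gauge, 7 mm in diameter, through the 12 mm plate, mouth bevelled 1 mm. The point is the centre of its mouth on the plate's top face (60 mm above the table), z up; it lies at y = -58.5 mm in the gauge's frame.
- hole2 (a point): Hole 2 of the gauge, 11 mm in diameter, through the 12 mm plate, mouth bevelled 1 mm. The point is the centre of its mouth on the plate's top face (60 mm above the table), z up; it lies at y = -20.5 mm in the gauge's frame.
- hole3 (a point): Hole 3 of the gauge, 15 mm in diameter, through the 12 mm plate, mouth bevelled 1 mm. The point is the centre of its mouth on the plate's top face (60 mm above the table), z up; it lies at y = 19.5 mm in the gauge's frame.
- hole4 (a point): Hole 4 of the gauge, 19 mm in diameter, through the 12 mm plate, mouth bevelled 1 mm. The point is the centre of its mouth on the plate's top face (60 mm above the table), z up; it lies at y = 61.5 mm in the gauge's frame.
- stand_top (a point): Centre of the top face of the dark wooden single-socket block (60 x 60 mm, 50 mm high, fixed), over its one loose 24 mm square socket. The handle to be gauged stands here with its collar on the block.
- rack: Dark wooden double block (140 x 60 mm, 50 mm high, fixed) with two loose 24 mm square sockets 72 mm apart along its x, holding the two other handles, which stay there. Origin on the table under its centre.
- handle_a: Wooden fan handle, about 70 g. Origin: centre of its collar's underside, z up. Above: round collar 38 mm wide, 8 high, then a square grip 22 x 22 mm (faces along its x and y) from 8 to 78 mm. Below: a round shoulder 12 mm long, then the tang, 30 mm long, foot bevelled 2 mm (foot 42 mm below the origin). Tang 8 to 18 mm thick, hidden and not known; the shoulder is 4 mm thicker.
- handle_b: Another such handle; same shape and frame as handle_a but for the tang's thickness.
- handle_c: Another such handle; same shape and frame as handle_a but for the tang's thickness.
- cup_small: Bystander: open steel bead cup, 60 mm wide, 32 mm high.
- cup_large: Bystander: open steel bead cup, 72 mm wide, 32 mm high.
- spool_white: Bystander: thread spool, 34 mm wide, 42 mm high.
- spool_grey: Bystander: thread spool, 34 mm wide, 42 mm high.
- scissors: Bystander: scissors lying flat, about 165 mm long, 10 mm high.
- screwdriver: Bystander: screwdriver lying flat, 150 mm long.
- carton: Bystander: small carton 70 x 45 x 22 mm.

How it is judged:
On the way:
1. the handle has been drawn up clear of the single block (((height (world z) of handle_a above 0.097 m and distance of each of handle_b, handle_c from where it was at the start of the episode below 0.015 m) or (height (world z) of handle_b above 0.097 m and distance of each of handle_a, handle_c from where it was at the start of the episode below 0.015 m) or (height (world z) of handle_c above 0.097 m and distance of each of handle_a, handle_b from where it was at the start of the episode below 0.015 m))), for 0.1 s.
At the end, for the whole second after the job is handed in: The handle from the single block stands upright (0.07 rad) and still in the smallest hole its tang passes, axis within 1.5 mm of the hole's, its shoulder down on the plate (origin 72 mm above the table, within 2.5 mm); the two others are still in the double block, moved under 15 mm ((((horizontal distance between handle_a and hole1 below 0.0015 m or horizontal distance between handle_a and hole2 below 0.0015 m or horizontal distance between handle_a and hole3 below 0.0015 m or horizontal distance between handle_a and hole4 below 0.0015 m) and z of handle_a in the frame of gauge between 0.0695 and 0.0745 m and angle between handle_a's own z axis and vertical below 0.07 rad and linear speed of handle_a below 0.02 m/s and horizontal distance between each of handle_b, handle_c and stand_top above 0.05 m and distance of each of handle_b, handle_c from where it was at the start of the episode below 0.015 m) or ((horizontal distance between handle_b and hole1 below 0.0015 m or horizontal distance between handle_b and hole2 below 0.0015 m or horizontal distance between handle_b and hole3 below 0.0015 m or horizontal distance between handle_b and hole4 below 0.0015 m) and z of handle_b in the frame of gauge between 0.0695 and 0.0745 m and angle between handle_b's own z axis and vertical below 0.07 rad and linear speed of handle_b below 0.02 m/s and horizontal distance between each of handle_a, handle_c and stand_top above 0.05 m and distance of each of handle_a, handle_c from where it was at the start of the episode below 0.015 m) or ((horizontal distance between handle_c and hole1 below 0.0015 m or horizontal distance between handle_c and hole2 below 0.0015 m or horizontal distance between handle_c and hole3 below 0.0015 m or horizontal distance between handle_c and hole4 below 0.0015 m) and z of handle_c in the frame of gauge between 0.0695 and 0.0745 m and angle between handle_c's own z axis and vertical below 0.07 rad and linear speed of handle_c below 0.02 m/s and horizontal distance between each of handle_a, handle_b and stand_top above 0.05 m and distance of each of handle_a, handle_b from where it was at the start of the episode below 0.015 m))); the robot touches nothing.
It fails at once if a handle whose tang is not yet home is pushed against the gauge with more than 30 N ((contact force between handle_a and gauge above 30 N and z of handle_a in the frame of gauge above 0.078 m) or (contact force between handle_b and gauge above 30 N and z of handle_b in the frame of gauge above 0.078 m) or (contact force between handle_c and gauge above 30 N and z of handle_c in the frame of gauge above 0.078 m)).
It fails at once if a second handle is moved more than 20 mm (distance of each of handle_b, handle_c from where it was at the start of the episode above 0.02 m or distance of each of handle_a, handle_c from where it was at the start of the episode above 0.02 m or distance of each of handle_a, handle_b from where it was at the start of the episode above 0.02 m).
It fails at once if a bystander is moved more than 30 mm (distance of any of cup_small, cup_large, spool_white, spool_grey, scissors, screwdriver, carton from where it was at the start of the episode above 0.03 m).
It also fails if it takes over 48 s, if anything falls off the work surface, if the arm or the gripper's body presses on something with over 40 N, if the wrist force passes 120 N, or if a joint passes its speed limit or range.

## Working session

There is one attempt and no reset: what is moved stays moved. The work goes in short steps, Python scripts to look and compute and a tool call to move; the robot and the scene stay as the last step left them, time stands still between calls to the robot, and variables do not carry over. Pictures are saved under pics/ and viewed, about 8 in all and at most 12, crops included, and the job is handed in when it is done.

Besides the shell and the picture viewer there is one more tool, called after "Request:" by a JSON object that holds its "name" and its "arguments". jog_arm: Moves the arm, as the interface text tells. Its arguments: {"type":"object","properties":{"plan":{"type":"array","items":{"type":"array"}},"hand":{"type":"number"},"grip_force":{"type":"number"}},"required":["plan"]}

```bash
mkdir -p pics; ls
python3 - <<'E'
from bench import *
import cv2
for n in("top","side"):
    f=grab_frame(n); cv2.imwrite(f"pics/{n}0.png",f[:,:,::-1]); print(n,get_calibration(n))
print(get_obs())
E
```

```text
pics
top {'intrinsics': array([[355.77294605,   0.        , 256.27822676],
       [  0.        , 355.77294605, 187.68082649],
       [  0.        ,   0.        ,   1.        ]]), 'xyz': array([ 0.42405363, -0.06074498,  1.02439956]), 'orientation': array([-2.11731467,  2.17031201, -0.14008613])}
side {'intrinsics': array([[349.0907398 ,   0.        , 246.00050809],
       [  0.        , 349.0907398 , 192.01661156],
       [  0.        ,   0.        ,   1.        ]]), 'xyz': array([0.51407395, 0.55101087, 0.58111114]), 'orientation': array([-0.04914964,  2.8187525 , -1.31797955])}
{'clock': 0.1, 'joints': array([-1.2330867 ,  0.47772359,  0.02234056,  1.55638633, -0.0115069 ,
        1.10930605, -0.08310435]), 'qvel': array([-1.78614740e-03, -1.31375240e-03, -4.25037160e-05, -2.72551813e-03,
        2.54661675e-04, -2.78964104e-03,  8.99416541e-04]), 'tau': array([ 4.88080317e-03, -5.97755599e+01,  1.61406700e+00, -2.81957334e+01,
        1.28751725e-02,  4.94270440e-03,  1.19196164e-05]), 'tcp_pos': array([0.29086673, 0.60863542, 0.30300442]), 'orientation': array([-6.94412179e-01, -3.06361829e+00,  2.63122063e-03]), 'contact_force': array([-0.13939856, -0.24728694,  0.52819426]), 'moment': array([-0.00560097,  0.02275488,  0.0306537 ]), 'grip_width': 0.08567423047544637}
```

View pics/top0.png

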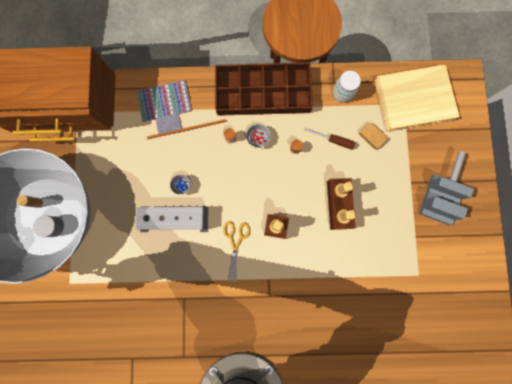

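View pics/side0.png

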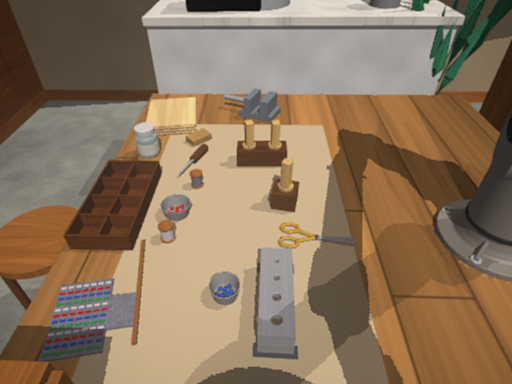

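```bash
cat > h.py <<'E'
import numpy as np,cv2
from scipy.spatial.transform import Rotation as R
from bench import *
def ray(n,uv,z):
    c=get_calibration(n); d=R.from_rotvec(c["orientation"]).as_matrix()@np.linalg.inv(c["intrinsics"])@[uv[0],uv[1],1]
    return c["xyz"]+d*(z-c["xyz"][2])/d[2]
def proj(n,p):
    c=get_calibration(n); q=c["intrinsics"]@(R.from_rotvec(c["orientation"]).as_matrix().T@(np.array(p)-c["xyz"]))
    return q[:2]/q[2]
E
python3 - <<'E'
from h import *
t=cv2.imread("pics/top0.png"); s=cv2.imread("pics/side0.png")
def up(im,x0,y0,x1,y1,k): return cv2.resize(im[y0:y1,x0:x1],None,fx=k,fy=k,interpolation=cv2.INTER_CUBIC)
a=up(t,130,195,300,245,4); b=up(s,240,150,310,360,2.6)
b=cv2.rotate(b,cv2.ROTATE_90_COUNTERCLOCKWISE)
cv=np.zeros((a.shape[0]+b.shape[0],max(a.shape[1],b.shape[1]),3),np.uint8)
cv[:a.shape[0],:a.shape[1]]=a; cv[a.shape[0]:,:b.shape[1]]=b
cv2.imwrite("pics/crop1.png",cv)
for n,uv in (("top",(147,218)),("top",(197,217)),("side",(277,320)),("side",(276,261))): print(n,ray(n,uv,.06))
print(ray("top",(277,226),.128),ray("side",(287,162),.128))
E
```

```text
top [0.4849717 0.2458468 0.06     ]
top [0.48434    0.10986528 0.06      ]
side [0.48332685 0.24897401 0.06      ]
side [0.48196529 0.12856714 0.06      ]
[ 0.45264169 -0.10288977  0.128     ] [ 0.45447919 -0.09858161  0.128     ]
```

View pics/crop1.png

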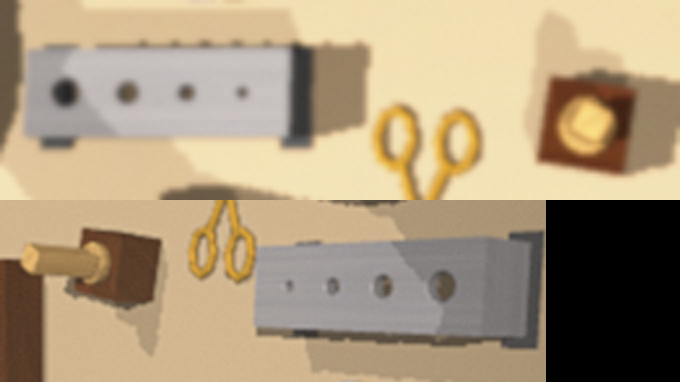

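Run:
```python
from h import *
t=cv2.imread("pics/top0.png").astype(float); s=cv2.imread("pics/side0.png").astype(float)
ys=np.array([.0615,.0195,-.0205,-.0585])
def holes(n,im,cs,rs):
    P=[]
    for (x,y),r in zip(cs,rs):
        x0,y0=int(x-r),int(y-r); p=im[y0:y0+2*r+1,x0:x0+2*r+1].mean(2)
        bg=np.median(np.r_[p[0],p[-1],p[:,0],p[:,-1]]); w=np.clip(bg-p-8,0,None)
        Y,X=np.mgrid[y0:y0+2*r+1,x0:x0+2*r+1]; c=(np.sum(w*X)/w.sum(),np.sum(w*Y)/w.sum())
        P.append(ray(n,c,.06)[:2]); print(n,np.round(c,2),np.round(P[-1],4))
    P=np.array(P); A=np.polyfit(ys,P,1); print("ctr",A[1],"dir",A[0],"yaw",np.arctan2(-A[0][0],A[0][1]),"res mm",np.round((P-np.outer(ys,A[0])-A[1])*1e3,1))
holes("top",t,[(146.2,218),(162,217.8),(176.5,217.8),(190.5,217.8)],[5,5,4,3])
# side crop rotated ccw: col->row, row-> x
cs=[(240+ (182-(r-0))/2.6, 150+c/2.6) for c,r in ((442,86),(382,86),(332,86),(289,86))]
cs=[(240+70-(r)/2.6,150+c/2.6) for c,r in ((442,86),(382,86),(332,86),(289,86))]
holes("side",s,cs,[6,5,4,3])
# handle & block
hsv=cv2.cvtColor(cv2.imread("pics/top0.png"),cv2.COLOR_BGR2HSV)
for n in("top","side"):
    hsv=cv2.cvtColor(cv2.imread(f"pics/{n}0.png"),cv2.COLOR_BGR2HSV); V=hsv[...,2]
    x,y,w,h=(255,205,45,40) if n=="top" else (262,150,45,68)
    sub=hsv[y:y+h,x:x+w]
    print(n,"V>150&S>90" ); 
    for nm,m in (("wood",(sub[...,2]>140)&(sub[...,1]>105)),("dark",(sub[...,2]<130)&(sub[...,1]>140))):
        cn,_=cv2.findContours(m.astype(np.uint8),0,2); 
        if not cn: continue
        c=max(cn,key=cv2.contourArea)+[x,y]; print(nm,cv2.contourArea(c),cv2.boundingRect(c),cv2.minAreaRect(c))
k=cv2.imread("pics/top0.png")[205:245,258:298]; k2=cv2.imread("pics/side0.png")[152:214,262:306]
a=cv2.resize(k,(400,400),interpolation=2);b=cv2.resize(k2,(396,558),interpolation=2)
o=np.zeros((558,796,3),np.uint8);o[:400,:400]=a;o[:,400:]=b;cv2.imwrite("pics/crop2.png",o)
```

```text
top [145.82 217.82] [0.4855 0.2491]
top [161.34 217.74] [0.4847 0.2068]
top [176.06 217.71] [0.4838 0.1668]
top [190.08 217.64] [0.4831 0.1287]
ctr [0.48427806 0.1873301 ] dir [0.02092076 1.00336833] yaw -0.020847511343490055 res mm [[-0.   0. ]
 [ 0.  -0.1]
 [-0.   0. ]
 [ 0.   0. ]]
side [276.65 320.56] [0.4839 0.25  ]
side [276.41 297.26] [0.4832 0.2068]
side [276.55 277.82] [0.4819 0.1667]
side [276.66 260.97] [0.4807 0.1285]
ctr [0.48242483 0.18748722] dir [0.02705852 1.01182063] yaw -0.026736036023733038 res mm [[-0.2  0.3]
 [ 0.2 -0.4]
 [ 0.1 -0. ]
 [-0.1  0.2]]
top V>150&S>90
wood 143.5 (269, 219, 15, 15) ((275.7500305175781, 226.25003051757812), (14.142135620117188, 13.435027122497559), 45.0)
dark 386.5 (265, 215, 24, 23) ((276.56756591796875, 225.5946044921875), (20.714271545410156, 20.714271545410156), 9.462322235107422)
side V>150&S>90
wood 330.0 (278, 158, 16, 34) ((285.5, 174.5), (33.0, 15.0), 90.0)
dark 207.5 (262, 150, 24, 16) ((273.5, 157.5), (15.0, 23.0), 90.0)
```

View pics/crop2.png

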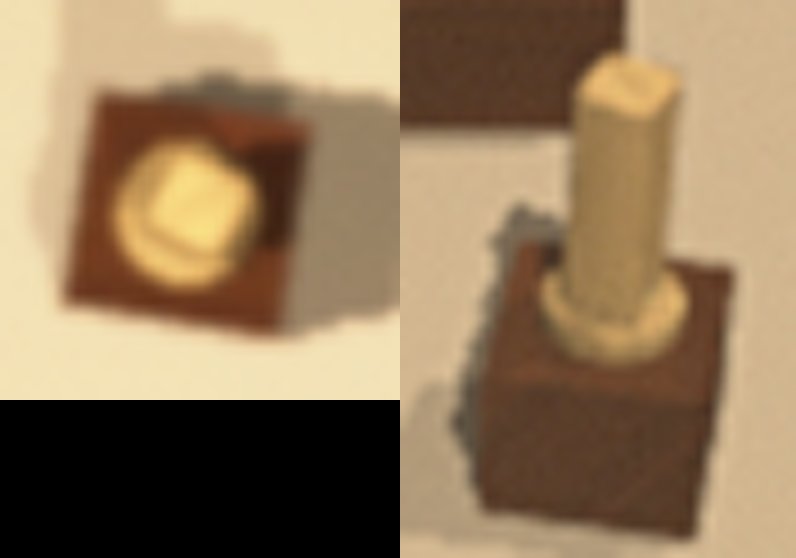

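Run:
```python
from h import *
k=cv2.resize(cv2.imread("pics/top0.png")[205:245,258:298],(800,800),interpolation=2)
g=cv2.cvtColor(k,cv2.COLOR_BGR2HSV); k=k.astype(int)
for th in (205,215,222,230):
    m=((k[...,2]>th)&(g[...,1]>90)&(np.hypot(*(np.mgrid[:800,:800]-400))<190)).astype(np.uint8)
    cn,_=cv2.findContours(m,0,2); c=max(cn,key=cv2.contourArea); r=cv2.minAreaRect(c)
    ctr=(r[0][0]/20-.5+.025+258,r[0][1]/20-.5+.025+205)
    box=cv2.boxPoints(r)/20+[257.525,204.525]; w=np.array([ray("top",b,.128)[:2] for b in box]); e=w[1]-w[0]
    print(th,ctr,r[1],r[2],"axis",ray("top",ctr,.128)[:2],"edge deg",np.degrees(np.arctan2(e[1],e[0]))%90,"sz",np.hypot(*e),np.hypot(*(w[2]-w[1])))
print("collar",ray("top",(276.3,225.7),.056))
# side: silhouette grip mid-row & collar
print("side collar",ray("side",(262+(615-400)/9-.5,152+312/9-.5),.055),"grip top",ray("side",(262+(628-400)/9-.5,152+88/9-.5),.128))
for n in ("top",): 
    w=[ray(n,(258+x/10-.5,205+y/10-.5),.05)[:2] for x,y in ((97,95),(310,125),(278,332),(65,300))]; print("block",np.mean(w,0),np.round(w,4))
o=get_obs(); print(R.from_rotvec(o["orientation"]).as_matrix().round(3))
```

```text
205 (275.69491424560545, 226.20470275878907) (218.22157287597656, 244.59567260742188) 28.810794830322266 axis [ 0.45221119 -0.09960734] edge deg 59.46804955294196 sz 0.030635446544437082 0.02725613304697139
215 (275.5899993896484, 226.14500122070314) (205.71824645996094, 237.4704132080078) 26.56505012512207 axis [ 0.45236625 -0.09934945] edge deg 61.705302928196986 sz 0.02973057415029857 0.02570361947237501
222 (277.1545013427734, 225.10894775390625) (161.05514526367188, 165.80575561523438) 27.758541107177734 axis [ 0.45485239 -0.10334772] edge deg 60.476081737352104 sz 0.02077639768357172 0.020110622714056694
230 (277.2109680175781, 225.05277099609376) (152.52236938476562, 154.0425262451172) 28.92642593383789 axis [ 0.45498897 -0.10349359] edge deg 59.30768617856607 sz 0.019305964584670328 0.01904022365646681
collar [ 0.45579123 -0.10440792  0.056     ]
side collar [ 0.45363293 -0.10242435  0.055     ] grip top [ 0.4547161  -0.10141243  0.128     ]
block [ 0.45583545 -0.10452713] [[ 0.4884 -0.0808]
 [ 0.4788 -0.1387]
 [ 0.4231 -0.128 ]
 [ 0.433  -0.0706]]
[[-0.902  0.431 -0.001]
 [ 0.431  0.902 -0.002]
 [-0.    -0.002 -1.   ]]
```

Request:
{"name": "jog_arm", "arguments": {"plan": [[[2,-3.5,0],-0.008],[[2,-3.5,0],-0.008],[[2,-3.5,0],-0.008],[[2,-3.5,0],-0.008],[[2,-3.5,0],-0.008],[[2,-3.5,0],-0.008],[[2,-3.5,0],-0.008],[[2,-3.5,0],-0.008],[[2,-3.5,0],-0.008],[[2,-3.5,0],-0.007],[[0,0,0],0]], "hand": 6}}

```text
clock: 1.2
tcp_pos: [0.4939, 0.2525, 0.3038]
orientation: [0.829, 3.028, -0.004]
contact_force: [-0.5, -0.2, -0.3]
grip_width: 0.0598
```

Request:
{"name": "jog_arm", "arguments": {"plan": [[[-0.36,-3.62,0],0],[[-0.36,-3.62,0],0],[[-0.36,-3.62,0],0],[[-0.36,-3.62,0],0],[[-0.36,-3.62,0],0],[[-0.36,-3.62,0],0],[[-0.36,-3.62,0],0],[[-0.36,-3.62,0],0],[[-0.36,-3.62,0],0],[[-0.36,-3.62,0],0],[[0,0,0],0],[[0,0,0],0]]}}

```text
clock: 2.4
tcp_pos: [0.4548, -0.1031, 0.3038]
orientation: [-0.817, -3.033, -0.0]
contact_force: [1.0, 0.3, 1.1]
grip_width: 0.0597
```

Request:
{"name": "jog_arm", "arguments": {"plan": [[[0,0,-3],0],[[0,0,-3],0],[[0,0,-2],0],[[0,0,-2],0],[[0,0,-2],0],[[0,0,-1],0],[[0,0,-1],0],[[0,0,-0.9],0],[[0,0,0],0]]}}

```text
clock: 3.3
tcp_pos: [0.4548, -0.1026, 0.1542]
orientation: [-0.814, -3.033, 0.0]
contact_force: [0.1, 0.9, 0.7]
grip_width: 0.0599
```

Run:
```python
from h import *
s=grab_frame("side")[:,:,::-1];t=grab_frame("top")[:,:,::-1]
a=cv2.resize(s[90:220,235:335],(400,520),interpolation=2);b=cv2.resize(t[180:280,225:325],(400,400),interpolation=2)
o=np.zeros((520,800,3),np.uint8);o[:,:400]=a;o[:400,400:]=b;cv2.imwrite("pics/c3.png",o);print(get_obs()["contact_force"],get_obs()["tcp_pos"])
```

```text
[0.51052802 1.51192876 0.05402595] [ 0.45526984 -0.10294311  0.15515855]
```

View pics/c3.png

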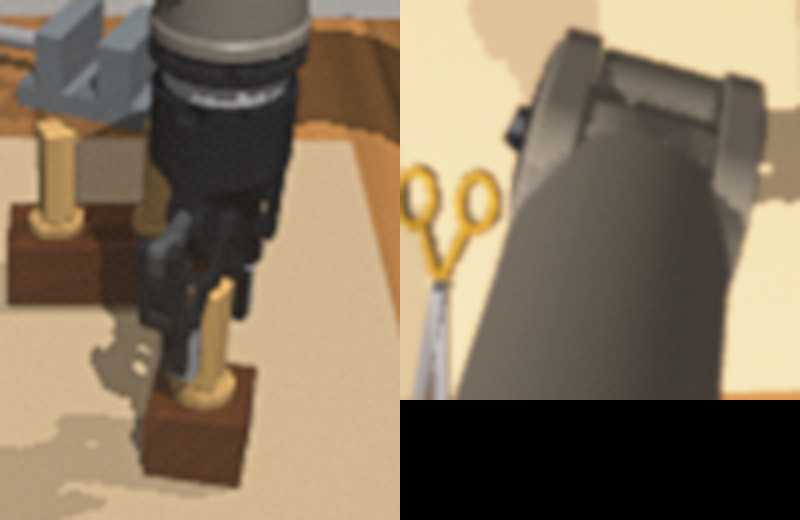

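Request:
{"name": "jog_arm", "arguments": {"plan": [[[0,0,0],0],[[0,0,0],0],[[0,0,0],0],[[0,0,0],0],[[0,0,0],0],[[0,0,0],0],[[0,0,0],0],[[0,0,0],0]], "hand": 0, "grip_force": 40}}

```text
clock: 4.2
tcp_pos: [0.4552, -0.103, 0.1552]
orientation: [0.815, 3.034, 0.0]
contact_force: [-1.0, 1.0, 5.2]
grip_width: 0.0214
```

Request:
{"name": "jog_arm", "arguments": {"plan": [[[0,0,0.5],0],[[0,0,1],0],[[0,0,1.5],0],[[0,0,2],0],[[0,0,2],0],[[0,0,2],0],[[0,0,1],0],[[0,0,0],0],[[0,0,0],0]]}}

```text
clock: 5.1
tcp_pos: [0.4547, -0.1028, 0.2546]
orientation: [-0.815, -3.034, -0.0]
contact_force: [0.1, -0.1, -0.3]
grip_width: 0.0214
```

Request:
{"name": "jog_arm", "arguments": {"plan": [[[0.3,3,0],0],[[0.3,3,0],0],[[0.3,3,0],0],[[0.3,3,0],0],[[0.3,3,0],0],[[0.3,3,0],0],[[0.3,3,0],0],[[0.3,3,0],0],[[0.3,2,0],0],[[0.1,1,0],0],[[0,0,0],0],[[0,0,0],0]]}}

```text
clock: 6.3
tcp_pos: [0.4828, 0.1658, 0.2543]
orientation: [-0.816, -3.033, 0.002]
contact_force: [-0.1, -0.9, -0.0]
grip_width: 0.0215
```

Run:
```python
from h import *
s=grab_frame("side")[:,:,::-1]
o=get_obs();print(o["contact_force"],o["tcp_pos"])
p=o["tcp_pos"]
for n,z in (("origin",-.105),("foot",-.147),("sh",-.117)): print(n,proj("side",p+[0,0,z]))
c=proj("side",p+[0,0,-.12]).astype(int); print(c)
x,y=c[0]-50,c[1]-65
cv2.imwrite("pics/s4.png",s); cv2.imwrite("pics/c4.png",cv2.resize(s[y:y+120,x:x+100],(500,600),interpolation=2)); print(x,y)
```

```text
[-0.39267689 -0.09046694 -0.64779156] [0.48286702 0.16540835 0.2544803 ]
origin [278.28621882 243.7750867 ]
foot [277.1607599  260.26545821]
sh [277.95397448 248.64317427]
[277 249]
227 184
```

View pics/c4.png

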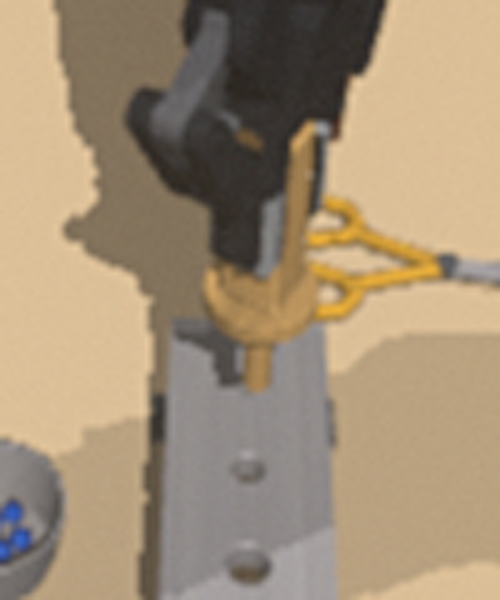

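Request:
{"name": "jog_arm", "arguments": {"plan": [[[0,0.1,-1],0],[[0,0,-1],0],[[0,0,-1],0],[[0,0,-0.8],0],[[0,0,-0.5],0],[[0,0,0],0],[[0,0,0],0]]}}

```text
clock: 7.05
tcp_pos: [0.4832, 0.1681, 0.2119]
orientation: [0.815, 3.034, -0.0]
contact_force: [-0.5, 0.3, -0.5]
grip_width: 0.0215
```

Run:
```python
from h import *
P=[];S=[]
for i in range(4):
    S.append(grab_frame("side")[:,:,::-1].astype(float));P.append(get_obs()["tcp_pos"])
s=np.mean(S,0); p=np.mean(P,0); print(p,get_obs()["contact_force"])
f=proj("side",p+[0,0,-.147]); h=np.array([276.55,277.82]); print("foot pred",f,"hole",h)
cv2.imwrite("pics/s5.png",s)
r=s[...,2]-s[...,0]
for y in range(258,286): print(y,np.round(r[y,268:290]).astype(int))
x,y=227,220
cv2.imwrite("pics/c5.png",cv2.resize(s[y:y+75,x:x+100].astype(np.uint8),(800,600),interpolation=2))
```

```text
[0.48329835 0.16817339 0.21226326] [-0.45925706  0.46279279 -0.44584408]
foot pred [275.92364027 276.68015882] hole [276.55 277.82]
258 [105  82  67  78  73  67  67  66  55  46  46  69  88  83  76  75  77  86
  95  96  60  12]
259 [104  86  70  76  78  79  80  83  86  85  85  87  90  80  74  76  82  91
  96  97  66  17]
260 [103  95  83  74  78  82  81  81  82  85  84  86  87  79  76  82  89  93
  95  96  62  15]
261 [100  98  90  81  78  78  81  84  83  84  82  86  86  79  78  88  93  94
  96  96  60  12]
262 [89 93 90 86 82 77 80 80 84 85 83 86 84 80 85 92 94 94 96 95 56 10]
263 [75 90 89 86 83 82 80 80 82 81 82 90 85 82 90 93 94 96 98 90 43  8]
264 [60 80 86 84 82 84 85 87 84 80 81 85 85 86 94 94 94 96 96 77 26  4]
265 [44 66 77 81 84 85 88 88 86 86 84 84 90 94 95 94 96 95 86 52 14  4]
266 [26 52 66 73 80 88 90 88 86 88 90 92 92 94 97 94 94 89 65 28  5  5]
267 [10 32 60 72 75 82 84 83 85 91 96 95 92 92 94 92 86 72 36  9  4  4]
268 [ 4 12 37 57 68 73 75 78 84 91 94 94 90 88 88 81 64 36 12  3  5  5]
269 [ 6  3  4 17 41 57 70 80 84 84 86 86 87 82 71 49 24  8  5  6  6  6]
270 [ 6  5  
[... 447 characters left out ...]
7 84 86 79 39  6  4  5  6  6  7  6  5  6  6]
277 [ 5  5  5  6  5  5 34 70 85 87 73 30  4  4  5  5  6  7  6  6  6  5]
278 [ 5  4  5  6  5  5 13 43 61 57 40 12  3  4  5  6  6  6  6  6  7  6]
279 [ 5  4  6  6  6  5  7 20 29 20  9  4  4  4  6  6  6  6  7  6  6  6]
280 [ 5  5  4  5  5  4  6  9 11  9  6  6  4  4  6  6  5  6  7  8  7  6]
281 [5 4 5 6 5 6 6 6 5 4 5 5 4 4 5 6 6 6 6 6 7 6]
282 [6 5 5 4 4 5 6 6 6 4 4 5 5 4 6 6 5 6 7 6 7 5]
283 [6 4 5 4 5 4 6 6 5 5 6 7 6 5 5 6 6 6 6 6 6 5]
284 [5 5 4 5 5 5 6 6 5 4 6 7 6 6 5 7 6 6 6 6 6 5]
285 [6 5 5 4 4 6 6 6 6 5 6 6 5 6 6 5 6 6 6 6 7 6][ WARN:0@6.149] global loadsave.cpp:1063 imwrite_ Unsupported depth image for selected encoder is fallbacked to CV_8U.
```

View pics/c5.png

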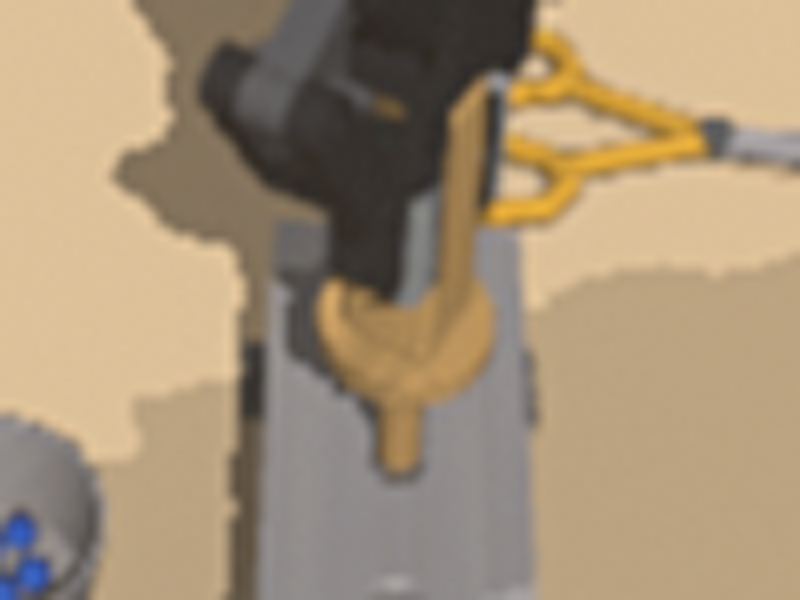

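Request:
{"name": "jog_arm", "arguments": {"plan": [[[-0.03,-0.22,0],0],[[0,0,-0.2],0],[[0,0,-0.2],0],[[0,0,-0.1],0],[[0,0,0],0],[[0,0,0],0]]}}

```text
clock: 7.85
tcp_pos: [0.4827, 0.1659, 0.2068]
orientation: [-0.815, -3.034, 0.0]
contact_force: [-0.9, -0.5, -0.3]
grip_width: 0.0212
```

Request:
{"name": "jog_arm", "arguments": {"plan": [[[0,0,-0.1],0],[[0,0,0],0]]}}

```text
clock: 8.05
tcp_pos: [0.4827, 0.1658, 0.2058]
orientation: [-0.815, -3.034, 0.0]
contact_force: [0.4, 0.0, -1.0]
grip_width: 0.0217
```

Request:
{"name": "jog_arm", "arguments": {"plan": [[[0,0,-0.1],0],[[0,0,0],0]]}}

```text
clock: 8.25
tcp_pos: [0.4828, 0.1658, 0.2049]
orientation: [0.815, 3.034, 0.0]
contact_force: [0.2, 0.4, -0.8]
grip_width: 0.0216
```

Request:
{"name": "jog_arm", "arguments": {"plan": [[[0,0,-0.1],0],[[0,0,0],0]]}}

```text
clock: 8.45
tcp_pos: [0.4829, 0.1657, 0.2039]
orientation: [0.815, 3.034, -0.0]
contact_force: [0.7, -0.3, -1.4]
grip_width: 0.0215
```

Request:
{"name": "jog_arm", "arguments": {"plan": [[[0,0,-0.1],0],[[0,0,0],0]]}}

```text
clock: 8.65
tcp_pos: [0.4828, 0.1657, 0.2028]
orientation: [0.815, 3.034, -0.0]
contact_force: [1.0, 0.0, -0.5]
grip_width: 0.0217
```

Request:
{"name": "jog_arm", "arguments": {"plan": [[[0,0,-0.1],0],[[0,0,0],0]]}}

```text
clock: 8.85
tcp_pos: [0.4828, 0.1657, 0.2018]
orientation: [0.815, 3.034, -0.0]
contact_force: [0.5, 0.0, -0.2]
grip_width: 0.0216
```

Request:
{"name": "jog_arm", "arguments": {"plan": [[[0,0,-0.1],0],[[0,0,-0.1],0],[[0,0,-0.1],0],[[0,0,-0.1],0],[[0,0,0],0]]}}

```text
clock: 9.35
tcp_pos: [0.4828, 0.1658, 0.1978]
orientation: [0.815, 3.034, -0.0]
contact_force: [0.5, -1.2, -0.8]
grip_width: 0.0215
```

Request:
{"name": "jog_arm", "arguments": {"plan": [[[0,0,-0.1],0],[[0,0,-0.1],0],[[0,0,-0.1],0],[[0,0,-0.1],0],[[0,0,0],0]]}}

```text
clock: 9.85
tcp_pos: [0.4828, 0.1658, 0.1937]
orientation: [0.815, 3.034, -0.0]
contact_force: [1.7, -2.6, -0.9]
grip_width: 0.0217
```

Request:
{"name": "jog_arm", "arguments": {"plan": [[[0,0,-0.1],0],[[0,0,-0.1],0],[[0,0,-0.1],0],[[0,0,-0.1],0],[[0,0,0],0]]}}

```text
clock: 10.35
tcp_pos: [0.4827, 0.1658, 0.1897]
orientation: [-0.815, -3.034, 0.0]
contact_force: [1.7, -2.2, -1.0]
grip_width: 0.0213
```

Request:
{"name": "jog_arm", "arguments": {"plan": [[[0.02,-0.03,-0.1],0],[[0,0,-0.1],0],[[0,0,-0.1],0],[[0,0,-0.1],0],[[0,0,0],0]]}}

```text
clock: 10.85
tcp_pos: [0.4828, 0.1657, 0.1857]
orientation: [-0.815, -3.034, 0.0]
contact_force: [0.4, -0.7, -2.0]
grip_width: 0.0215
```

Request:
{"name": "jog_arm", "arguments": {"plan": [[[0,0,-0.1],0],[[0,0,-0.1],0],[[0,0,-0.1],0],[[0,0,-0.1],0],[[0,0,0],0]]}}

```text
clock: 11.35
tcp_pos: [0.4828, 0.1656, 0.1817]
orientation: [-0.815, -3.034, 0.0]
contact_force: [1.0, -0.4, -0.5]
grip_width: 0.0214
```

Request:
{"name": "jog_arm", "arguments": {"plan": [[[0,0,-0.1],0],[[0,0,-0.1],0],[[0,0,0],0]]}}

```text
clock: 11.65
tcp_pos: [0.4828, 0.1656, 0.1797]
orientation: [-0.815, -3.034, 0.0]
contact_force: [0.6, 0.5, -0.2]
grip_width: 0.0219
```

Request:
{"name": "jog_arm", "arguments": {"plan": [[[0,0,-0.1],0],[[0,0,0],0]]}}

```text
clock: 11.85
tcp_pos: [0.4828, 0.1656, 0.1788]
orientation: [-0.815, -3.034, 0.0]
contact_force: [0.1, 0.2, -0.4]
grip_width: 0.0214
```

Request:
{"name": "jog_arm", "arguments": {"plan": [[[0,0,-0.1],0],[[0,0,0],0]]}}

```text
clock: 12.05
tcp_pos: [0.4828, 0.1656, 0.1778]
orientation: [-0.815, -3.034, 0.0]
contact_force: [0.2, -0.1, -0.7]
grip_width: 0.0215
```

Request:
{"name": "jog_arm", "arguments": {"plan": [[[0,0,-0.05],0],[[0,0,0],0]]}}

```text
clock: 12.25
tcp_pos: [0.4829, 0.1655, 0.1773]
orientation: [-0.815, -3.034, 0.0]
contact_force: [-0.5, -0.5, -1.5]
grip_width: 0.0215
```

Request:
{"name": "jog_arm", "arguments": {"plan": [[[0,0,-0.05],0],[[0,0,0],0]]}}

```text
clock: 12.45
tcp_pos: [0.483, 0.1655, 0.1771]
orientation: [0.815, 3.034, 0.0]
contact_force: [-1.0, 0.0, 2.7]
grip_width: 0.0214
```

Request:
{"name": "jog_arm", "arguments": {"plan": [[[0,0,-0.05],0],[[0,0,0],0]]}}

```text
clock: 12.65
tcp_pos: [0.4831, 0.1655, 0.177]
orientation: [-0.815, -3.034, -0.001]
contact_force: [-2.9, -1.1, 6.8]
grip_width: 0.0215
```

Request:
{"name": "jog_arm", "arguments": {"plan": [[[0,0,0.05],0],[[0,0,0],0]]}}

```text
clock: 12.85
tcp_pos: [0.483, 0.1656, 0.1771]
orientation: [0.815, 3.034, 0.0]
contact_force: [-1.5, 0.6, 3.8]
grip_width: 0.0216
```

Request:
{"name": "jog_arm", "arguments": {"plan": [[[0,0,0],0],[[0,0,0],0],[[0,0,0],0],[[0,0,0],0],[[0,0,0],0],[[0,0,0],0],[[0,0,0],0],[[0,0,0],0]], "hand": 6}}

```text
clock: 13.65
tcp_pos: [0.4829, 0.1656, 0.1769]
orientation: [-0.815, -3.034, -0.0]
contact_force: [-0.2, -0.4, -0.0]
grip_width: 0.0596
```

Request:
{"name": "jog_arm", "arguments": {"plan": [[[0,0,0.5],0],[[0,0,1],0],[[0,0,2],0],[[0,0,3],0],[[0,0,4],0],[[0,0,4],0],[[-0.5,-3,2],0],[[-0.5,-4,0],0],[[-0.5,-4,0],0],[[-0.5,-4,0],0],[[0,0,0],0]]}}

```text
clock: 14.75
tcp_pos: [0.462, 0.0098, 0.343]
orientation: [0.828, 3.029, -0.0]
contact_force: [0.5, -0.2, 0.0]
grip_width: 0.0598
```

Run:
```python
from h import *
s=grab_frame("side")[:,:,::-1];t=grab_frame("top")[:,:,::-1]
a=cv2.resize(s[200:300,227:327],(400,400),interpolation=2);b=cv2.resize(t[170:270,125:225],(400,400),interpolation=2)
cv2.imwrite("pics/c6.png",np.hstack([a,b]))
o=get_obs();print(o["clock"],o["tcp_pos"],o["contact_force"])
# predicted collar bottom centre / grip top for standing handle at hole2 (side and top)
for n,c in (("side",(.4819,.1667)),("top",(.4838,.1668))):
    for z in (.08,.15): print(n,z,proj(n,[*c,z]))
```

```text
14.85 [0.46287696 0.01477115 0.34278618] [-0.18042349  0.24448717  0.54114863]
side 0.08 [277.04738293 270.88451759]
side 0.15 [278.91870305 244.17123912]
top 0.08 [174.2792887  217.29261152]
top 0.15 [167.45984084 215.65989625]
```

View pics/c6.png

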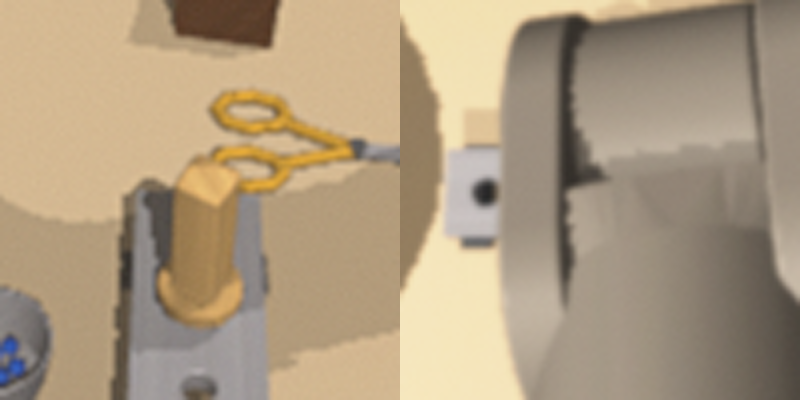

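```bash
python3 -c "
from bench import *
print(hand_in())"
```

```text
the job is handed in; nothing more can be done
None
```

I put the handle from the single block into hole 2 (11 mm) of the gauge and let go of it. It stands there with its shoulder on the plate, and I handed the job in at about 15 s on the robot's clock.

- **Choice of hole:** The tang measured about 9 mm thick in the side camera, so I tried hole 2 first and did not try the others. Hole 1 is 7 mm and the tang is at least 8 mm, so it cannot fit there.
- **Feel on the way down:** The tang slid in with no more than about 3 N sideways and no noticeable upward force. It stopped firmly where the shoulder should meet the plate (tool at 0.177 m, handle origin about 72 mm up), where I pressed to about 7 N. That stop also means the hole is not too wide.
- **After release:** The side picture shows the handle upright. Its collar is at pixel (277, 271), against (277, 271) expected for hole 2. Its top is at (279, 245), against (279, 244) expected. The arm was clear and read no contact.
- **Not confirmed:** The arm blocked the handle in the last top picture, so only the side view confirms its final position. The two cameras also disagreed by about 2 mm in x, so I centred the tang using the side camera alone. I did not look at the double block or most of the other objects again, but the arm never came near the double block.

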